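# Fold the cooker's cover leaf over to the other burner

## Robot

A 6-joint arm with a two-finger parallel gripper is mounted at the origin on the work surface. World frame = base frame: x ahead of the robot, y to its left, z up, the work surface at z = 0. Lengths are in mm, angles in rad, forces in N, time in s.
With the tool pointing down it reaches from about 350 to 975 mm from the base axis. Payload 7.1 kg.
Tool frame: the origin (TCP) lies between the finger pads; the fingertips stand 19 mm ahead of it and the grasp point (between the pads) is the TCP; z points along the fingers, y is the line along which they close (so a half turn about z gives the same grasp; the last joint's range is limited). The gripper opens to 88 mm and grips with 3 to 60 N. Pads are 20 mm wide; open, the fingers measure 115 mm over their backs; the gripper's body (75 mm by 178 mm) begins 61 mm behind the grasp point.
Start: joints at [-1.299, 0.423, 1.63, -0, 1.089, -0.019], TCP at [179.217, -598.737, 213.175] pointing down, gripper open.
Joint ranges: [-3, 3], [-0.9, 2.11], [0.09, 2.58], [-1.31, 4.45], [0.11, 2.69], [-2.54, 2.54]. Speed limits (rad/s): [2.39, 2.39, 3.01, 3.14, 3.14, 3.14].

## Interface

Orientations are given as a rotation vector (axis times angle).
In Python, from workcell import ctrl gives the robot as it stands.
- The arm moves only by the tool arm_command, never from a script. Its argument "series" is a list of rows, each an object with "linear": the shift along the tool's x, y, z in m, a list of three; "turn": the turn about the tool's z in rad. A call has 1 to 10 rows; each row shifts and turns the commanded pose from where the row before left it, along the tool's axes as they then stand; what a row does not reach is not made up. A row lasts 1/10 s, in which the tool goes at most 50 mm and 8.59 degrees, less where a joint would pass 70% of its speed; a pose out of reach is approached as far as the arm can. A call with a gripper value outside its range is refused whole. "jaw" is the opening, from -1 (shut) to 1 (fully open), set as the call begins (left out, the last holds). The fingers move at their own pace and stop on an object; the grip force is fixed at half the most. Time passes only in rows, so rows that do not move let the fingers close. It gives the time, the measured TCP pose, the force, the opening and the grip force at its end, in the units of the state.
- ctrl.get_obs(): the state, without advancing time (a new reading comes with each control period).
- ctrl.get_image(name): name is "scene" or "top" or "wrist"; returns a dict with "frame" (420x560x3 uint8, blue, green, red), "fx", "fy", "cx", "cy" (pixels), "k1" (the pictures are not rectified: a ray, as slopes to the right and down, at radius r is drawn at 1 + k1 r^2 times it, then the intrinsics apply), "rvec" (rotation vector, rad) and "tvec" (3), from world to camera coordinates, as OpenCV has them. Camera axes: x right, y down, z forward; pixel columns grow to the right and rows downward; lengths in mm; the calibration is good to about 2 mm. A picture is of the moment at which its call begins. There is no depth.
- ctrl.close_job(): hands the job in; it is judged then, once.
The state is a dict: "t": time; "qpos": joint angles; "qvel": joint speeds; "joint_torque": joint torques, N m; "ee_pos": TCP position; "orientation": TCP orientation; "ft_force": force on the tool from outside, world axes, zero at the start; "moment": the same for the moment, N m; "width": finger opening in mm; "grasp_force": force on a finger pad.
Only numpy, scipy, OpenCV 4.12 (cv2) and the standard library are available. Lean on these libraries where they do the work, as an engineer would, in place of code of your own. Each camera call takes 0.05 s, during which the arm holds its last target. There are 200 camera calls.

## Task

Free the covered burner of the cooker: with your fingers against its outside, push the ramekin off the cover leaf, back onto the cooker's rear shelf, keeping it upright. Then, with your fingertips, turn the leaf steadily over its spine, without slamming it, and press it down until it lies fully flat over the other burner. Touch and push only: do not grip or lift the ramekin or reach into it, do not grip the leaf, and leave the knobs and everything else where they are.

Things in the scene. Friction and masses are not known exactly. Their poses are not given: they have to be found in the camera images.
- cooker: Stainless two-burner gas cooker, fixed on the counter. Origin on the counter below the middle of the cover's spine; x away from the robot, y left, z up. Shell x -191 to 211, y -210 to 210 mm, 60 mm high. Left burner at y 108 (under the cover leaf at the start). Control strip at the front, x -191 to -109, 69 mm high, with two red knobs 45 mm tall.
- right_burner (a point): Centre of the right burner's dark cast pan support, on top of it, 90 mm above the counter, at the cooker's x 0, y -108 mm; bare at the start, where the leaf must lie in the end. Axes as the cooker.
- rear_shelf (a point): Middle of the cooker's flat rear shelf, on its top, 97 mm above the counter, at the cooker's x 156, y 0 mm; axes as the cooker. The shelf is 100 mm deep (x +-50 of this point) and 420 mm wide. Along its back stands an upstand, 122 mm above the counter. Its front edge is 8 mm behind the leaf's rear edge and 1 mm lower than the leaf's top.
- cover (a joint): Hinge of the cover leaf, rad: 0 = flat over the left burner, pi/2 = upright, 3.14 = flat over the right burner (end stops). Axis along the cooker's x, at y 0, 94 mm above the counter. The hinge is stiff (about 0.4 N m friction, more than the leaf's weight): the leaf stays at any angle where it is left, so it must be pushed all the way down. 1 to 4 N at the tab turns it.
- leaf_spine (a point): Middle of the leaf's hinge axis. Its axes turn with the leaf: x along the spine, y towards the tab, z out of the face uppermost at the start. The leaf is a flat aluminium panel, 8 mm thick (4 mm either side of the axis), 0.25 kg: x -98 to 98, y 8 to 200 mm, then a tab 100 mm wide from y 200 to 245 mm. At the start its top is 98 mm and its underside 90 mm above the counter.
- leaf_tab (a point): Middle of the outer edge of the leaf's tab, 245 mm from the spine, mid-thickness; axes as leaf_spine. The tab overhangs the cooker's side by 35 mm, with free space below it down to the counter; on the left at the start, on the right in the end. A finger tilted 20 to 45 degrees reaches under it from outside.
- ramekin: White fluted ceramic ramekin, open on top, 42 mm high, 68 mm across its sides, 72 mm across its rim, foot 62 mm across, about 0.17 kg; loose, standing on the cover leaf at the start. Origin at the centre of its underside, z up.
- knob_left (a joint): Left burner's red knob, rad, 0 = off, to be left alone. Its axis is vertical at the cooker's x = -150, y = +108 mm, 38 mm across.
- knob_right (a joint): Right burner's red knob, rad, 0 = off, to be left alone, at the cooker's x = -150, y = -108 mm.
- pot_clip: Black silicone pot holder clip, 66 x 96 x 50 mm, loose on the right part of the rear shelf; leave alone. Origin under its middle.
- salt_shaker: Glass salt shaker with steel cap, 42 mm across, 68 mm high, loose on the rear shelf right of its middle; leave alone. Origin under its middle.
- pot: Tall aluminium pot with domed glass lid, 206 mm across, 280 mm high, handles to 140 mm from its axis, on the counter right of the cooker; leave alone. Origin under its middle.
- skimmer: Steel skimmer lying on the counter left of the cooker: perforated disc 110 mm across, handle out to 335 mm from the disc's centre along its -x, up to 35 mm high; leave alone. Origin under the disc's centre.
- oil_bottle: Green glass oil bottle, 64 mm across, 220 mm high, on the counter right behind the cooker; leave alone. Origin under its middle.
There are look-alikes about, which are no part of the job. Several things have the shape of the ramekin; the one meant has the colours described above.

How it is judged:
By the outcome, as a careful person would: the job done as asked, in the order asked, and still so for the second after the job is handed in, with the robot touching nothing.
It also fails if it takes over 72 s, if anything falls off the work surface, if the arm or the gripper's body presses on something with over 40 N, if the wrist force passes 120 N, or if a joint passes its speed limit or range.

## Working session

There is one attempt and no reset: what is moved stays moved. The work goes in short steps, Python scripts to look and compute and a tool call to move; the robot and the scene stay as the last step left them, time stands still between calls to the robot, and variables do not carry over. Pictures are saved under pics/ and viewed, at most 10 in all, crops included, and the job is handed in when it is done.

Besides the shell and the picture viewer there is one more tool, called after "Call:" as a command line: name --argument value ..., lists and objects as JSON in quotes. arm_command: Moves the arm, as the interface text tells. Its arguments: {"type":"object","properties":{"series":{"type":"array"},"jaw":{"type":"number"}},"required":["series"]}

```bash
ls; mkdir -p pics; cat > h.py <<'E'
import numpy as np, cv2, json
from scipy.spatial.transform import Rotation as R
from workcell import ctrl
def snap(name,fn):
    im=ctrl.get_image(name); cv2.imwrite('pics/'+fn,im['frame'])
    np.savez('pics/'+fn+'.npz',**im); return im
def load(fn): return dict(np.load('pics/'+fn+'.npz'))
def ray(im,u,v):
    x=(u-im['cx'])/im['fx'];y=(v-im['cy'])/im['fy'];k=float(im['k1'])
    a,b=x,y
    for _ in range(30):
        s=1+k*(a*a+b*b);a,b=x/s,y/s
    M=R.from_rotvec(np.ravel(im['rvec'])).as_matrix();t=np.ravel(im['tvec'])
    return -M.T@t, M.T@np.array([a,b,1.])
def px2z(im,u,v,z):
    o,d=ray(im,u,v);return o+d*(z-o[2])/d[2]
def proj(im,P):
    M=R.from_rotvec(np.ravel(im['rvec'])).as_matrix();p=np.atleast_2d(P)@M.T+np.ravel(im['tvec'])
    a=p[:,:2]/p[:,2:];s=1+float(im['k1'])*(a**2).sum(1,keepdims=True);a=a*s
    return a*[float(im['fx']),float(im['fy'])]+[float(im['cx']),float(im['cy'])]
E
python3 - <<'E'
from h import *
a=snap('top','top0.png');b=snap('scene','scene0.png')
print(ctrl.get_obs())
for i in (a,b): print(i['rvec'],i['tvec'],i['fx'],i['k1'],px2z(i,280,210,0))
E
```

```text
pics
{'t': 0.1, 'qpos': array([-1.29895174e+00,  4.23773289e-01,  1.63062665e+00, -4.81769725e-07,
        1.08861568e+00, -1.89884780e-02]), 'qvel': array([ 0.00027736, -0.0027153 , -0.00312679, -0.00175148, -0.00053706,
       -0.0010226 ]), 'joint_torque': array([-3.22409073e-05, -5.45614386e+01, -2.74324429e+01,  6.45086635e-02,
        1.88385998e-02, -3.75651348e-05]), 'ee_pos': array([ 179.10710341, -598.22980762,  212.46877666]), 'orientation': array([-3.10703842e+00, -4.55026969e-01,  2.82374860e-04]), 'ft_force': array([-0.29723218,  0.17192932,  0.12050236]), 'moment': array([-0.01780072,  0.01644718, -0.04230339]), 'grasp_force': 0.0, 'width': 87.93262097058468}
[ 2.18900606 -2.19214865  0.08209079] [ -23.22975473  574.10832498 1715.48003287] 537.8390639421265 0.07015617550888438 [541.04942461 -17.72107129   0.        ]
[ 0.72021057  2.54390924 -1.19427631] [ 484.38198774 -123.38405074 1523.17284244] 438.71816401136203 -0.11708617326424134 [504.34452656 -88.39147854   0.        ]
```

View pics/top0.png

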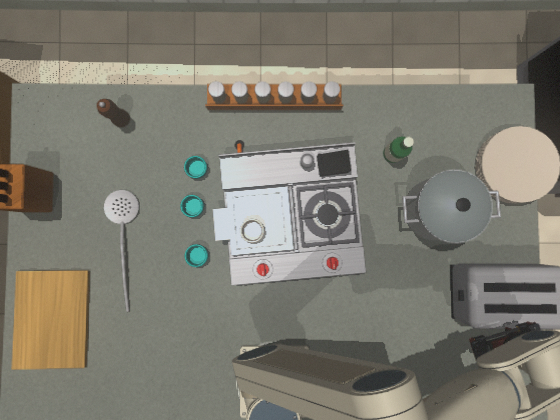

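View pics/scene0.png

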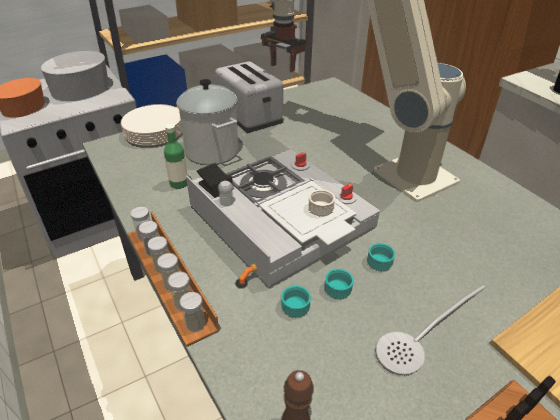

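The top view shows the cooker at about (220–365, 145–285), with the leaf at (232–290, 187–252). Its tab is at (221, 224) and the ramekin is on the leaf at about (253, 231). The teal look-alikes are on the counter to the left. I'll zoom in to measure.

```bash
python3 - <<'E'
from h import *
im=load('top0.png')['frame'];c=im[135:295,180:380]
cv2.imwrite('pics/c0.png',cv2.resize(c,None,fx=4,fy=3.75,interpolation=cv2.INTER_CUBIC))
E
```

```text
(no output)
```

View pics/c0.png

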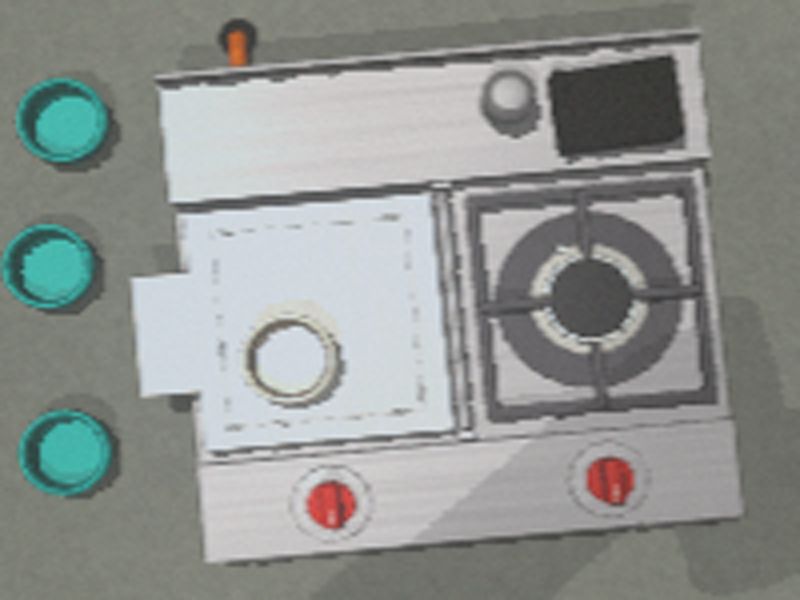

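The crop shows the tab's outer edge running from (132,279) to (143,396), and the leaf corners at (178,208), (432,193), (455,431) and (208,453). The ramekin rim is centred at about (293,361). I'll fit the cooker pose from these points.

```bash
cat >> h.py <<'E'
def toW(P,pose):
    c,s=np.cos(pose[2]),np.sin(pose[2]);P=np.atleast_2d(np.array(P,float))
    return np.c_[pose[0]+c*P[:,0]-s*P[:,1],pose[1]+s*P[:,0]+c*P[:,1],P[:,2]]
def toC(P,pose):
    c,s=np.cos(pose[2]),np.sin(pose[2]);d=np.array(P[:2])-pose[:2]
    return np.array([c*d[0]+s*d[1],-s*d[0]+c*d[1],P[2]])
E
python3 - <<'E'
from h import *
from scipy.optimize import least_squares
im=load('top0.png')
f=lambda x,y:(180+x/4-.375,135+y/3.75-.37)
C=[((-50,245,98),(143,396)),((50,245,98),(132,279)),((-98,200,98),(208,453)),((98,200,98),(178,208)),((98,8,98),(432,193)),((-98,8,98),(455,431)),((106,210,97),(170,203)),((-150,108,114),(331,503)),((-150,-108,114),(610,480)),((-191,210,69),(207,562)),((-191,-210,69),(743,515))]
P=[c[0] for c in C];U=np.array([f(*c[1]) for c in C])
r=least_squares(lambda p:(proj(im,toW(P,p))-U).ravel(),[540,0,0],loss='soft_l1')
p=r.x;print(p,np.round(proj(im,toW(P,p))-U,1).tolist())
np.save('pose.npy',p)
rk=px2z(im,*f(293,361),140);print('ram',rk,toC(rk,p))
for n,(x,y),z in [('salt',(510,95),165),('clip',(617,105),147)]: print(n,toC(px2z(im,*f(x,y),z),p))
for n,u,v,z in [('disc',122,207,10),('handle',127,310,20),('pot',455,206,200),('teal1',196,168,40),('teal2',193,207,40),('teal3',197,256,40)]:
  w=px2z(im,u,v,z);print(n,w.round(),toC(w,p).round())
E
```

```text
[ 5.15456921e+02 -5.74746811e+01  9.11711630e-02] [[-0.5, 0.3], [-0.5, -1.1], [-0.8, -0.6], [1.3, 1.0], [-0.1, -0.7], [0.1, -0.6], [-0.2, 0.1], [-0.1, 0.6], [1.3, 0.1], [-0.4, 0.5], [0.7, 0.3]]
ram [471.96874767  63.90684158 140.        ] [-32.25638738 124.83677625 140.        ]
salt [161.9013733  -55.34819753 165.        ]
clip [ 148.91426476 -135.72392491  147.        ]
disc [551. 490.  10.] [ 85. 542.  10.]
handle [226. 464.  20.] [-241.  546.   20.]
pot [ 542. -520.  200.] [ -15. -463.  200.]
teal1 [674. 250.  40.] [186. 292.  40.]
teal2 [549. 259.  40.] [ 62. 312.  40.]
teal3 [394. 244.  40.] [-93. 312.  40.]
```

The cooker is at (515, −57) with yaw 0.091 rad, and the ramekin is at (−32, 125) in the cooker frame. The arm comes in front of the ramekin with the jaws part open, which gives two contact points.

Call:
arm_command --series '[{"linear": [0,0,0],"turn": 0.1},{"linear": [0,0,0],"turn": 0.1},{"linear": [0.0146,-0.0316,0],"turn": 0},{"linear": [0.0146,-0.0316,0],"turn": 0},{"linear": [0.0146,-0.0316,0],"turn": 0},{"linear": [0.0146,-0.0316,0],"turn": 0},{"linear": [0.0146,-0.0316,0],"turn": 0},{"linear": [0.0146,-0.0316,0],"turn": 0},{"linear": [0.0146,-0.0316,0],"turn": 0},{"linear": [0.0146,-0.0316,0],"turn": 0}]' --jaw -0.09

```text
t: 1.1
ee_pos: [272.7, -334.9, 213.0]
orientation: [-3.138, -0.142, 0.0]
ft_force: [1.1, -0.1, -0.5]
width: 39.9
grasp_force: 0.0
```

Call:
arm_command --series '[{"linear": [0.0146,-0.0316,0],"turn": 0},{"linear": [0.0146,-0.0316,0],"turn": 0},{"linear": [0.0146,-0.0316,0],"turn": 0},{"linear": [0.0146,-0.0316,0],"turn": 0},{"linear": [0.0146,-0.0316,0],"turn": 0},{"linear": [0.0146,-0.0316,0],"turn": 0},{"linear": [0.0146,-0.0316,0],"turn": 0},{"linear": [0.0146,-0.0316,0],"turn": 0},{"linear": [0.0146,-0.0316,0],"turn": 0},{"linear": [0.0146,-0.0316,0],"turn": 0}]'

```text
t: 2.1
ee_pos: [389.4, -7.0, 213.1]
orientation: [3.138, 0.143, -0.0]
ft_force: [-0.2, -1.2, -0.0]
width: 39.7
grasp_force: 0.0
```

```bash
cat >> h.py <<'E'
def st():
    o=ctrl.get_obs();p=np.load('pose.npy');M=R.from_rotvec(o['orientation']).as_matrix()
    print('t',round(o['t'],2),'cooker',toC(o['ee_pos'],p).round(1),'yaw-rel',round(np.arctan2(M[1,0],M[0,0])-p[2],3),'tz',M[:,2].round(3),'F',o['ft_force'].round(1),'w',round(o['width'],1),'q',o['qpos'].round(2))
E
python3 - <<'E'
from h import *
st(); snap('wrist','w1.png')
p=np.load('pose.npy');im=load('w1.png')
print(proj(im,toW([[-32,125,140],[-50,245,98],[50,245,98],[98,200,98],[98,8,98]],p)).round())
E
```

```text
t 2.1 cooker [-120.9   61.8  213.1] yaw-rel -0.0 tz [-0. -0. -1.] F [-0.2 -1.2 -0. ] w 39.7 q [-0.05  0.07  2.12 -0.    0.96  1.43]
[[ 173.   84.]
 [  24.  110.]
 [ -11.  -54.]
 [  44. -149.]
 [ 366. -146.]]
```

View pics/w1.png

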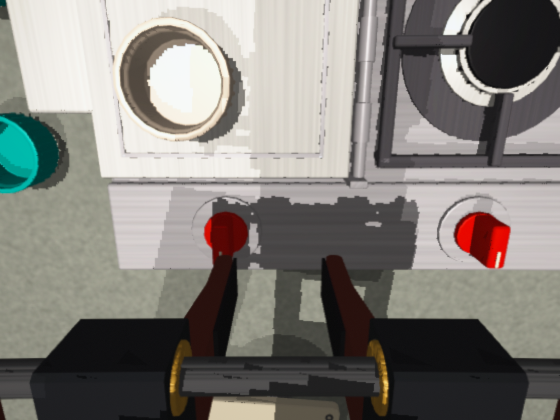

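The ramekin rim is centred at about (172,80) against a predicted (173,84), so the calibration is good. I'll close in and go down.

Call:
arm_command --series '[{"linear": [0.013,-0.031,0],"turn": 0},{"linear": [0.013,-0.032,0],"turn": 0},{"linear": [0,0,0.02],"turn": 0},{"linear": [0,0,0.02],"turn": 0},{"linear": [0,0,0.02],"turn": 0},{"linear": [0,0,0.015],"turn": 0},{"linear": [0,0,0.01],"turn": 0},{"linear": [0,0,0.003],"turn": 0},{"linear": [0,0,0],"turn": 0}]'

```text
t: 3.05
ee_pos: [409.5, 56.6, 125.1]
orientation: [3.138, 0.142, -0.001]
ft_force: [-0.0, -0.1, 0.0]
width: 40.1
grasp_force: 0.0
```

```bash
python3 - <<'E'
from h import *
st()
E
```

```text
t 3.05 cooker [-95.2 123.2 125.1] yaw-rel -0.0 tz [-0.001 -0.    -1.   ] F [-0.  -0.1  0. ] w 40.1 q [0.11 0.26 2.15 0.   0.73 1.59]
```

Call:
arm_command --series '[{"linear": [0.006,0,0],"turn": 0},{"linear": [0.006,0,0],"turn": 0},{"linear": [0.005,0,0],"turn": 0},{"linear": [0.005,0,0],"turn": 0},{"linear": [0.006,0,0],"turn": 0},{"linear": [0.006,0,0],"turn": 0},{"linear": [0.006,0,0],"turn": 0},{"linear": [0.006,0,0],"turn": 0},{"linear": [0.006,0,0],"turn": 0},{"linear": [0.006,0,0],"turn": 0}]'

```text
t: 4.05
ee_pos: [467.8, 61.9, 125.1]
orientation: [3.138, 0.143, -0.0]
ft_force: [-0.9, -0.7, 0.4]
width: 39.9
grasp_force: 0.7
```

Call:
arm_command --series '[{"linear": [0.006,0,0],"turn": 0},{"linear": [0.006,0,0],"turn": 0},{"linear": [0.006,0,0],"turn": 0},{"linear": [0.006,0,0],"turn": 0},{"linear": [0.006,0,0],"turn": 0},{"linear": [0.006,0,0],"turn": 0},{"linear": [0.006,0,0],"turn": 0},{"linear": [0.006,0,0],"turn": 0},{"linear": [0.006,0,0],"turn": 0},{"linear": [0.006,0,0],"turn": 0}]'

```text
t: 5.05
ee_pos: [527.6, 67.4, 125.2]
orientation: [3.138, 0.142, 0.0]
ft_force: [-1.4, -0.3, 0.2]
width: 40.2
grasp_force: 0.7
```

```bash
python3 - <<'E'
from h import *
st(); snap('scene','s1.png')
im=cv2.imread('pics/s1.png')[130:290,180:400];cv2.imwrite('pics/s1c.png',cv2.resize(im,None,fx=3,fy=3))
E
```

```text
t 5.05 cooker [ 23.4 123.2 125.2] yaw-rel -0.0 tz [ 0. -0. -1.] F [-1.4 -0.3  0.2] w 40.2 q [ 0.1   0.41  1.9  -0.    0.83  1.58]
```

View pics/s1c.png

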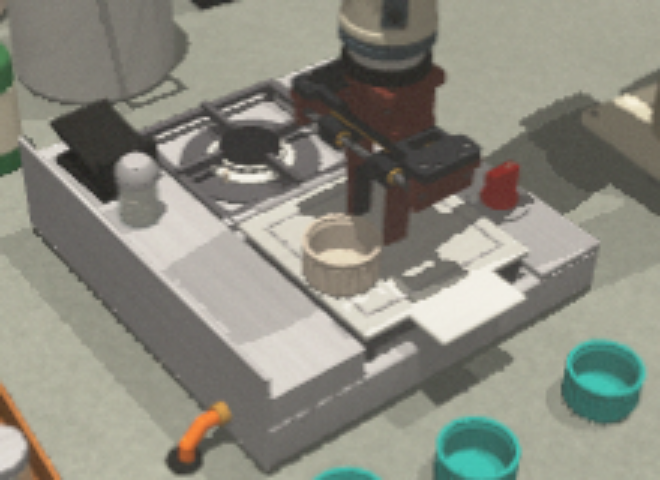

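The ramekin is upright at the crop's (342,255), centred between the fingers and being pushed cleanly. I'll go on for 87 mm.

Call:
arm_command --series '[{"linear": [0.005,0,0],"turn": 0},{"linear": [0.005,0,0],"turn": 0},{"linear": [0.005,0,0],"turn": 0},{"linear": [0.005,0,0],"turn": 0},{"linear": [0.005,0,0],"turn": 0},{"linear": [0.005,0,0],"turn": 0},{"linear": [0.005,0,0],"turn": 0},{"linear": [0.005,0,0],"turn": 0},{"linear": [0.005,0,0],"turn": 0},{"linear": [0.005,0,0],"turn": 0}]'

```text
t: 6.1
ee_pos: [577.3, 71.9, 125.1]
orientation: [-3.138, -0.143, 0.0]
ft_force: [-1.4, -0.3, 0.2]
width: 40.1
grasp_force: 1.2
```

Call:
arm_command --series '[{"linear": [0.005,0,0],"turn": 0},{"linear": [0.005,0,0],"turn": 0},{"linear": [0.005,0,0],"turn": 0},{"linear": [0.005,0,0],"turn": 0},{"linear": [0.005,0,0],"turn": 0},{"linear": [0.005,0,0],"turn": 0},{"linear": [0.005,0,0],"turn": 0},{"linear": [0.002,0,0],"turn": 0},{"linear": [0,0,0],"turn": 0}]'

```text
t: 7.0
ee_pos: [614.1, 75.3, 125.1]
orientation: [-3.138, -0.143, -0.0]
ft_force: [-0.5, 0.0, -0.4]
width: 40.1
grasp_force: 0.4
```

Call:
arm_command --series '[{"linear": [-0.005,0,0],"turn": 0},{"linear": [-0.015,0,0],"turn": 0},{"linear": [-0.02,0,0],"turn": 0},{"linear": [-0.02,0,-0.01],"turn": 0},{"linear": [-0.02,0,-0.02],"turn": 0},{"linear": [-0.02,0,-0.03],"turn": 0},{"linear": [-0.02,0,-0.03],"turn": 0},{"linear": [0,0,0],"turn": 0}]' --jaw -1

```text
t: 7.8
ee_pos: [494.0, 64.4, 218.7]
orientation: [-3.138, -0.143, -0.009]
ft_force: [0.5, -0.9, -0.1]
width: 0.8
grasp_force: 0.0
```

```bash
python3 - <<'E'
from h import *
st(); snap('wrist','w2.png')
p=np.load('pose.npy');im=load('w2.png')
print(proj(im,toW([[150,123,139],[106,123,97],[206,123,97],[50,245,98],[-50,245,98],[0,245,98]],p)).round())
E
```

```text
t 7.8 cooker [-10.2 123.3 218.7] yaw-rel -0.0 tz [ 0.006  0.001 -1.   ] F [ 0.5 -0.9 -0.1] w 0.8 q [0.11 0.23 1.9  0.   1.01 1.59]
[[ 277.  -49.]
 [ 278.   46.]
 [ 277. -131.]
 [ 116.  126.]
 [ 131.  249.]
 [ 124.  191.]]
```

View pics/w2.png

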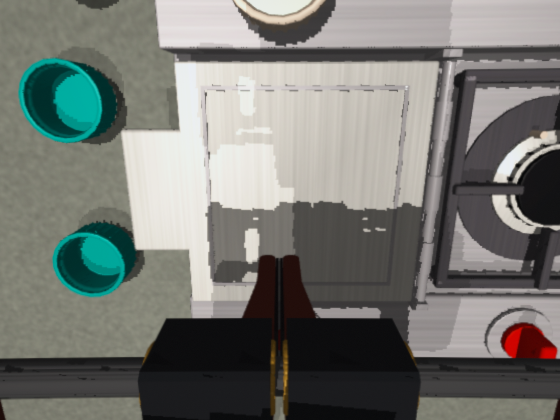

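The ramekin stands on the rear shelf, with its front rim at about (280,22) and the shelf edge at v≈48. The tab edge is at u≈122–136, and the gap between the teal cups is centred on v≈181. I'll turn the tool, then go down outside the tab through that gap.

Call:
arm_command --series '[{"linear": [0,0,0],"turn": -0.14},{"linear": [0,0,0],"turn": -0.14},{"linear": [0,0,0],"turn": -0.14},{"linear": [0,0,0],"turn": -0.14},{"linear": [0,0,0],"turn": -0.14},{"linear": [0,0,0],"turn": -0.14},{"linear": [0,0,0],"turn": -0.14},{"linear": [0,0,0],"turn": -0.14},{"linear": [0,0,0],"turn": -0.14},{"linear": [0,0,0],"turn": -0.14}]'

```text
t: 8.85
ee_pos: [494.2, 64.3, 213.8]
orientation: [-2.302, -2.137, 0.002]
ft_force: [-0.1, 0.5, -0.5]
width: 0.4
grasp_force: 0.0
```

Call:
arm_command --series '[{"linear": [0,0,0],"turn": -0.14},{"linear": [0,0,0],"turn": -0.031},{"linear": [0.03,0.005,0],"turn": 0},{"linear": [0.03,0.005,0],"turn": 0},{"linear": [0.03,0.005,0],"turn": 0},{"linear": [0.03,0,0],"turn": 0},{"linear": [0.02,0,0],"turn": 0},{"linear": [0.012,0,0],"turn": 0},{"linear": [0,0,0],"turn": 0}]'

```text
t: 9.75
ee_pos: [495.1, 218.0, 214.1]
orientation: [-2.116, -2.322, 0.001]
ft_force: [-0.0, -0.2, 0.2]
width: 0.7
grasp_force: 0.0
```

```bash
python3 - <<'E'
from h import *
st(); snap('wrist','w3.png')
p=np.load('pose.npy');im=load('w3.png')
print(proj(im,toW([[5,275,98],[50,245,98],[-50,245,98],[0,245,98]],p)).round())
E
```

```text
t 9.75 cooker [  4.8 276.2 214.1] yaw-rel 1.572 tz [-0.001 -0.    -1.   ] F [-0.  -0.2  0.2] w 0.7 q [0.39 0.3  1.81 0.   1.03 0.3 ]
[[278. 203.]
 [333. 239.]
 [211. 238.]
 [272. 238.]]
```

View pics/w3.png

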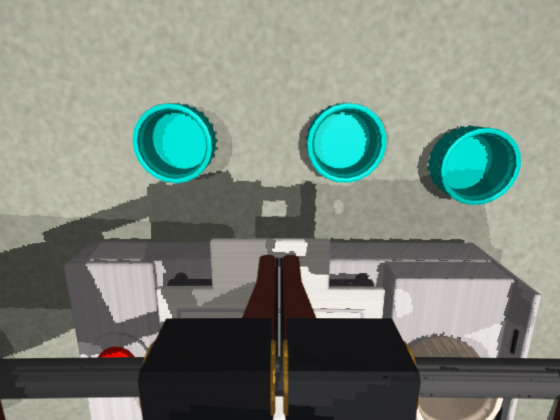

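The predicted tab edge (v≈238) matches the picture, and the teal cups are clear. I'll lower the fingers and approach.

Call:
arm_command --series '[{"linear": [0,0,0.03],"turn": 0},{"linear": [0,0,0.03],"turn": 0},{"linear": [0,0,0.03],"turn": 0},{"linear": [0,0,0.02],"turn": 0},{"linear": [-0.005,0,0.013],"turn": 0},{"linear": [-0.005,0,0],"turn": 0},{"linear": [-0.003,0,0],"turn": 0},{"linear": [-0.002,0,0],"turn": 0},{"linear": [0,0,0],"turn": 0}]'

```text
t: 10.7
ee_pos: [497.5, 202.0, 93.3]
orientation: [2.118, 2.319, 0.003]
ft_force: [-0.1, -1.0, -0.1]
width: 0.2
grasp_force: 0.0
```

Call:
arm_command --series '[{"linear": [-0.001,0,0],"turn": 0},{"linear": [-0.001,0,0],"turn": 0},{"linear": [-0.001,0,0],"turn": 0},{"linear": [-0.001,0,0],"turn": 0},{"linear": [0,0,0],"turn": 0}]'

```text
t: 11.2
ee_pos: [497.0, 198.1, 92.2]
orientation: [-2.118, -2.32, 0.0]
ft_force: [-0.0, -0.4, 0.1]
width: 0.7
grasp_force: 0.0
```

Call:
arm_command --series '[{"linear": [-0.001,0,0],"turn": 0},{"linear": [-0.001,0,0],"turn": 0},{"linear": [0,0,0],"turn": 0}]'

```text
t: 11.5
ee_pos: [497.2, 196.1, 92.1]
orientation: [-2.118, -2.32, 0.0]
ft_force: [0.5, -0.4, -0.9]
width: 0.5
grasp_force: 0.0
```

Call:
arm_command --series '[{"linear": [-0.001,0,0],"turn": 0},{"linear": [-0.001,0,0],"turn": 0},{"linear": [0,0,0],"turn": 0}]'

```text
t: 11.8
ee_pos: [497.4, 194.1, 92.2]
orientation: [-2.118, -2.32, 0.0]
ft_force: [-0.0, -1.0, 0.2]
width: 0.6
grasp_force: 0.0
```

Call:
arm_command --series '[{"linear": [-0.001,0,0],"turn": 0},{"linear": [-0.001,0,0],"turn": 0},{"linear": [0,0,0],"turn": 0}]'

```text
t: 12.1
ee_pos: [497.6, 192.1, 92.2]
orientation: [2.118, 2.32, 0.0]
ft_force: [0.4, -0.2, -0.6]
width: 0.4
grasp_force: 0.0
```

Call:
arm_command --series '[{"linear": [-0.001,0,0],"turn": 0},{"linear": [-0.001,0,0],"turn": 0},{"linear": [0,0,0],"turn": 0}]'

```text
t: 12.4
ee_pos: [497.8, 190.1, 92.2]
orientation: [2.118, 2.32, -0.0]
ft_force: [-0.8, 1.0, 0.5]
width: 0.7
grasp_force: 0.0
```

Call:
arm_command --series '[{"linear": [-0.001,0,0],"turn": 0},{"linear": [-0.001,0,0],"turn": 0},{"linear": [0,0,0],"turn": 0}]'

```text
t: 12.7
ee_pos: [497.9, 188.1, 92.2]
orientation: [2.118, 2.32, -0.0]
ft_force: [-0.7, 0.1, -0.3]
width: 0.3
grasp_force: 0.0
```

```bash
python3 - <<'E'
from h import *
st(); o=ctrl.get_obs();print(o['moment'],o['ft_force'])
snap('scene','s2.png')
im=cv2.imread('pics/s2.png')[150:310,230:430];cv2.imwrite('pics/s2c.png',cv2.resize(im,None,fx=3.75,fy=3.75))
E
```

```text
t 12.7 cooker [  4.9 246.1  92.2] yaw-rel 1.571 tz [-0. -0. -1.] F [-0.7  0.1 -0.3] w 0.3 q [ 0.34  0.47  1.91 -0.    0.76  0.25]
[-0.01927808 -0.09827845 -0.01899269] [-0.70648226  0.1303337  -0.34573807]
```

View pics/s2c.png

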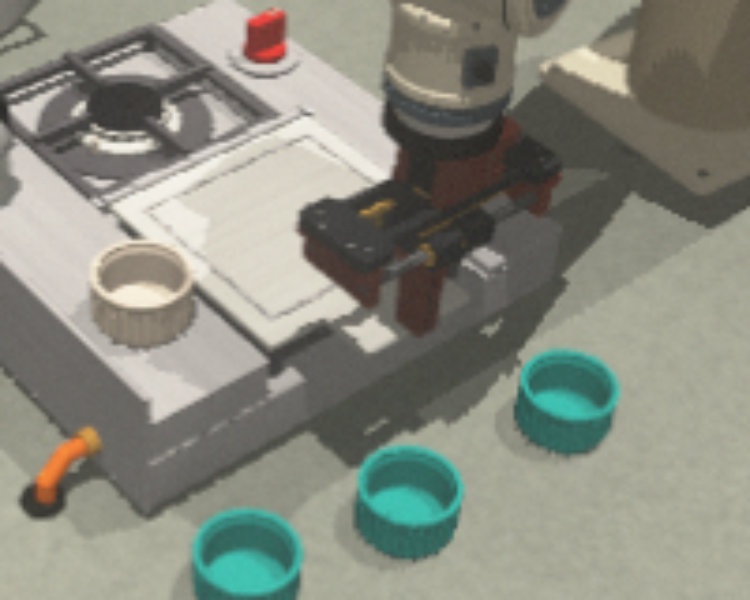

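The picture shows the finger outside the tab's edge, not yet touching, and the ramekin upright on the shelf. I'll keep closing in.

Call:
arm_command --series '[{"linear": [-0.001,0,0],"turn": 0},{"linear": [-0.001,0,0],"turn": 0},{"linear": [0,0,0],"turn": 0}]'

```text
t: 13.05
ee_pos: [498.2, 186.1, 92.2]
orientation: [2.118, 2.32, 0.0]
ft_force: [-0.2, 0.1, -0.0]
width: 0.4
grasp_force: 0.0
```

Call:
arm_command --series '[{"linear": [-0.001,0,0],"turn": 0},{"linear": [-0.001,0,0],"turn": 0},{"linear": [0,0,0],"turn": 0}]'

```text
t: 13.35
ee_pos: [498.3, 184.1, 92.2]
orientation: [-2.118, -2.32, 0.0]
ft_force: [1.0, -0.3, -0.2]
width: 0.3
grasp_force: 0.0
```

Call:
arm_command --series '[{"linear": [-0.001,0,0],"turn": 0},{"linear": [-0.001,0,0],"turn": 0},{"linear": [0,0,0],"turn": 0}]'

```text
t: 13.65
ee_pos: [498.5, 182.1, 92.2]
orientation: [-2.118, -2.32, 0.0]
ft_force: [0.1, -0.7, 0.4]
width: 0.4
grasp_force: 0.0
```

Call:
arm_command --series '[{"linear": [-0.001,0,0],"turn": 0},{"linear": [-0.001,0,0],"turn": 0},{"linear": [0,0,0],"turn": 0}]'

```text
t: 13.95
ee_pos: [498.7, 180.1, 92.2]
orientation: [-2.118, -2.32, 0.0]
ft_force: [1.0, 0.3, -1.0]
width: 0.4
grasp_force: 0.0
```

```bash
python3 - <<'E'
from h import *
p=np.load('pose.npy');im=load('scene0.png')
c=lambda P:((proj(im,toW(P,p))-[230,150])*3.75).round().tolist()
print('tab corners',c([[50,245,98],[-50,245,98],[-50,245,90]]))
print('tip corners z73',c([[19,256,73],[-9,256,73],[19,236,73]]))
print('at z92',c([[19,256,92],[-9,256,92]]))
st()
i2=snap('scene','s3.png')
f=i2['frame'][150:310,230:430];g=i2['frame'];
a=cv2.resize(f[45:115,70:140],None,fx=8,fy=8,interpolation=cv2.INTER_CUBIC)
cv2.imwrite('pics/s3c.png',a)
d=lambda P:((proj(im,toW(P,p))-[300,195])*8).round().tolist()
print(d([[19,248,73],[-9,248,73],[19,228,73],[50,245,98],[-50,245,98]]))
E
```

```text
tab corners [[360.0, 356.0], [465.0, 297.0], [464.0, 305.0]]
tip corners z73 [[401.0, 372.0], [430.0, 355.0], [382.0, 356.0]]
at z92 [[404.0, 352.0], [433.0, 335.0]]
t 13.95 cooker [  4.9 238.1  92.2] yaw-rel 1.571 tz [-0. -0. -1.] F [ 1.   0.3 -1. ] w 0.4 q [ 0.32  0.46  1.92 -0.    0.76  0.23]
[[279.0, 419.0], [341.0, 384.0], [237.0, 385.0], [208.0, 399.0], [432.0, 273.0]]
```

View pics/s3c.png

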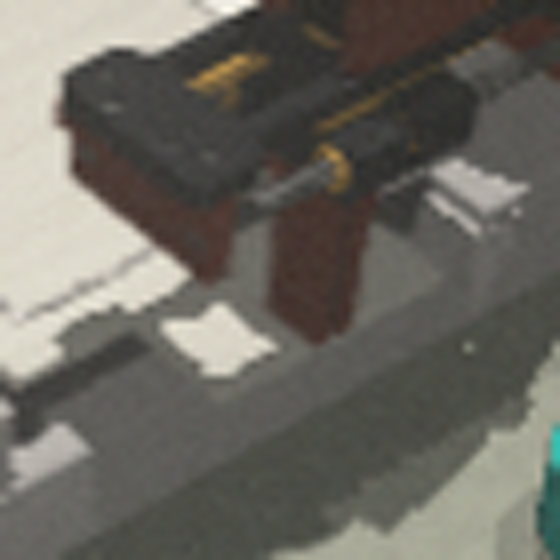

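```bash
python3 - <<'E'
from h import *
im=load('w3.png');o=ctrl.get_obs();p=np.load('pose.npy')
tcp=toW([[4.8,276.2,214.1]],p)[0]; ps=p[2]+np.pi/2
M=np.array([[np.cos(ps),np.sin(ps),0],[np.sin(ps),-np.cos(ps),0],[0,0,-1]]).T.T
T=np.c_[[np.cos(ps),np.sin(ps),0],[np.sin(ps),-np.cos(ps),0],[0,0,-1]]
for u,v in [(262,256),(297,256),(279,256)]:
    c,d=ray(im,u,v);c=T.T@(c-tcp);d=T.T@d
    for xo in (-10,0,10):print((u,v),xo,(c+d*(xo-c[0])/d[0]).round(1))
print('cam',c.round())
for z in(-10,0,10,19):print(z,proj(im,tcp+T@[10,0,z]),proj(im,tcp+T@[-10,0,z]))
im=load('scene0.png');c,_=ray(im,0,0);print('scenecam in cooker',toC(c,p).round())
E
```

```text
(262, 256) -10 [-10.   -9.3  34. ]
(262, 256) 0 [-0.  -8.2 11.7]
(262, 256) 10 [ 10.   -7.1 -10.5]
(297, 256) -10 [-10.   11.5  34.1]
(297, 256) 0 [ 0.  10.3 11.8]
(297, 256) 10 [ 10.    9.2 -10.4]
(279, 256) -10 [-10.    0.8  34. ]
(279, 256) 0 [ 0.   0.8 11.8]
(279, 256) 10 [ 10.    0.8 -10.5]
cam [  82.    1. -171.]
-10 [[277.23323003 255.57979204]] [[277.21926225 293.83545715]]
0 [[277.3474432  247.18605808]] [[277.33085987 283.77557252]]
10 [[277.45040957 239.61715328]] [[277.43174788 274.67902817]]
19 [[277.5347832  233.41375641]] [[277.51461899 267.20549792]]
scenecam in cooker [638. 808. 872.]
```

Both cameras put the visible fingertips about 20 mm higher than I assumed, so the finger is passing over the tab. I'll back out, go 27 mm lower and approach again.

Call:
arm_command --series '[{"linear": [0.014,0,0],"turn": 0},{"linear": [0.014,0,0],"turn": 0},{"linear": [0,0,0],"turn": 0},{"linear": [0,0,0.009],"turn": 0},{"linear": [0,0,0.009],"turn": 0},{"linear": [0,0,0.009],"turn": 0},{"linear": [-0.003,0,0],"turn": 0},{"linear": [-0.003,0,0],"turn": 0},{"linear": [-0.002,0,0],"turn": 0},{"linear": [0,0,0],"turn": 0}]'

```text
t: 15.0
ee_pos: [497.2, 199.8, 65.5]
orientation: [2.119, 2.319, 0.001]
ft_force: [-0.1, -0.4, 0.2]
width: 0.8
grasp_force: 0.0
```

Call:
arm_command --series '[{"linear": [-0.001,0,0],"turn": 0},{"linear": [-0.001,0,0],"turn": 0},{"linear": [-0.001,0,0],"turn": 0},{"linear": [0,0,0],"turn": 0}]'

```text
t: 15.4
ee_pos: [497.2, 197.9, 65.4]
orientation: [-2.118, -2.319, -0.002]
ft_force: [-1.5, 4.2, 0.5]
width: 0.4
grasp_force: 2.3
```

Call:
arm_command --series '[{"linear": [-0.001,0,0],"turn": 0},{"linear": [-0.001,0,0],"turn": 0},{"linear": [-0.001,0,0],"turn": 0},{"linear": [0,0,0],"turn": 0}]'

```text
t: 15.8
ee_pos: [497.4, 197.7, 65.5]
orientation: [-2.118, -2.316, -0.007]
ft_force: [-4.9, 21.9, -0.8]
width: 0.1
grasp_force: 11.1
```

Contact is at y≈256, as expected, with 22 N of preload. I'll lift along the arc by friction.

Call:
arm_command --series '[{"linear": [0,0,-0.002],"turn": 0},{"linear": [0,0,-0.002],"turn": 0},{"linear": [0,0,-0.003],"turn": 0},{"linear": [0,0,-0.003],"turn": 0},{"linear": [0,0,-0.003],"turn": 0}]'

```text
t: 16.3
ee_pos: [497.3, 197.4, 78.5]
orientation: [-2.118, -2.317, -0.006]
ft_force: [-3.6, 18.2, -1.7]
width: 0.5
grasp_force: 9.4
```

```bash
python3 - <<'E'
from h import *
st()
a=load('scene0.png');b=snap('scene','s4.png')
p=np.load('pose.npy')
# tab-corner appearance change: compare with flat vs raised leaf by edge line position
for th in (0,.053):
  y=lambda r:r*np.cos(th);z=lambda r:94+r*np.sin(th)+4
  print(th,proj(a,toW([[50,y(245),z(245)],[50,y(200),z(200)],[98,y(200),z(200)]],p)).round(1).tolist())
d=cv2.absdiff(load('s3.png')['frame'],b['frame']).max(2)
d0=(cv2.absdiff(a['frame'],b['frame']).max(2)>40)
for v in range(215,262,3): print(v,''.join('#' if q else '.' for q in d0[v,255:350]))
E
```

```text
t 16.3 cooker [  5.2 255.5  78.5] yaw-rel 1.57 tz [ 0.001  0.004 -1.   ] F [-3.6 18.2 -1.7] w 0.5 q [0.35 0.49 1.91 0.01 0.73 0.26]
0 [[326.0, 244.8], [314.4, 235.2], [300.2, 242.8]]
0.053 [[326.3, 241.0], [314.6, 232.1], [300.3, 239.7]]
215 .........##.####.#......#.#.............................#######################################
218 ...#...########.###.###.....#.##........................######################################.
221 .##################.#..##........##......................###################################...
224 ..####################.###.##........##..................######################################
227 #..##..##.##.##.....##.......####.......###............####..##################################
230 #####..#..........#..#######....#####.......###..####...........###############################
233 ############################........#####.........##......######...############################
236 ###########################............#####........#########.################################.
239 ...######################..................#############..........######...##################..
242 .........#########............................###.....................########.......######....
245 ...........................................................................................####
248 .........................................................#####.................................
251 ........................................................#......................................
254 ..........................................................................................#####
257 .....................................................................................##########
260 ................................................................##...............##############
```

```bash
python3 - <<'E'
from h import *
p=np.load('pose.npy')
a=load('s3.png')['frame'];b=load('s4.png')['frame'];im=load('s4.png')
# intensity profile along vertical line crossing the leaf rear edge x=98 at y=150
for y in (100,150,190):
  u,v=proj(im,toW([[98,y,98]],p))[0].round().astype(int)
  exp=proj(im,toW([[98,y,98+y*.053]],p))[0][1]-v
  A=a[v-14:v+12,u].mean(1);B=b[v-14:v+12,u].mean(1)
  print(y,u,v,'exp shift',exp.round(1));print(A.round().astype(int));print(B.round().astype(int))
E
```

```text
100 277 222 exp shift -1.3
[234 236 234 233 228 196 214 232 234 210 163 161 154 130 116 123 121 123
 126 160 211 164 108 114 110 120]
[234 232 232 226 179 200 232 233 233 209 161 159 156 132 118 123 123 123
 126 176 234 182 109 114 114 123]
150 288 232 exp shift -2.0
[209 212 212 209 189 173 200 211 211 212 214 208 165 111  76  78 152 184
 180 180 180 181 178 180 177 179]
[211 211 193 175 218 208 208 208 209 202 157  99  74  68  69  78 155 184
 182 179 178 179 180 178 179 181]
190 298 241 exp shift -3.2
[212 215 212 203 158 186 215 213 213 215 216 208 158 102  72  78 156 183
 180 177 179 130 104 103 105 102]
[208 188 175 199 211 210 211 215 206 160 109  74  66  64  65  81 156 183
 178 179 177 128 104 105 102 101]
```

The leaf's edge has moved exactly as predicted for θ≈0.05, so the leaf is following without slip. I'll compute the arc deltas.

```bash
python3 - <<'E'
from h import *
def A(t): return np.array([245*np.cos(t)+4*np.sin(t)+11, 65.5+245*np.sin(t)+4*(1-np.cos(t))])
def B(t): return np.array([221*np.cos(t)+4*np.sin(t)+11, 94+221*np.sin(t)-4*np.cos(t)-5])
for f,T in ((A,np.linspace(.053,1.573,39)),(B,np.linspace(1.573,3.14,41))):
  P=np.array([f(t) for t in T]);D=np.diff(P,axis=0)
  print(P[0].round(),P[-1].round())
  for i,d in enumerate(D): print((round(d[0]),round(-d[1])),end=' ' if i%10!=9 else '\n')
  print()
E
```

```text
[256.  78.] [ 14. 315.]
(-1, -10) (-1, -10) (-1, -10) (-2, -10) (-2, -10) (-2, -9) (-3, -9) (-3, -9) (-4, -9) (-4, -9)
(-4, -9) (-5, -9) (-5, -8) (-5, -8) (-6, -8) (-6, -8) (-6, -8) (-7, -7) (-7, -7) (-7, -7)
(-7, -6) (-8, -6) (-8, -6) (-8, -5) (-8, -5) (-9, -5) (-9, -4) (-9, -4) (-9, -4) (-9, -3)
(-9, -3) (-9, -3) (-10, -2) (-10, -2) (-10, -2) (-10, -1) (-10, -1) (-10, 0) 
[ 15. 310.] [-210.   93.]
(-9, 0) (-9, 0) (-9, 1) (-9, 1) (-9, 1) (-8, 2) (-8, 2) (-8, 2) (-8, 3) (-8, 3)
(-8, 3) (-8, 4) (-8, 4) (-8, 4) (-7, 5) (-7, 5) (-7, 5) (-7, 5) (-7, 6) (-6, 6)
(-6, 6) (-6, 6) (-6, 7) (-5, 7) (-5, 7) (-5, 7) (-5, 7) (-4, 8) (-4, 8) (-4, 8)
(-3, 8) (-3, 8) (-3, 8) (-2, 8) (-2, 8) (-2, 8) (-1, 9) (-1, 9) (-1, 9) (0, 9)
```

Call:
arm_command --series '[{"linear": [-0.001,0,-0.01],"turn": 0},{"linear": [-0.001,0,-0.01],"turn": 0},{"linear": [-0.001,0,-0.01],"turn": 0},{"linear": [-0.002,0,-0.01],"turn": 0},{"linear": [-0.002,0,-0.01],"turn": 0}]'

```text
t: 16.85
ee_pos: [498.0, 190.0, 129.0]
orientation: [-2.117, -2.318, -0.006]
ft_force: [-2.9, 12.8, 0.9]
width: 0.3
grasp_force: 6.9
```

Call:
arm_command --series '[{"linear": [-0.002,0,-0.009],"turn": 0},{"linear": [-0.003,0,-0.009],"turn": 0},{"linear": [-0.003,0,-0.009],"turn": 0},{"linear": [-0.004,0,-0.009],"turn": 0},{"linear": [-0.004,0,-0.009],"turn": 0},{"linear": [-0.004,0,-0.009],"turn": 0},{"linear": [-0.005,0,-0.009],"turn": 0},{"linear": [-0.005,0,-0.008],"turn": 0},{"linear": [-0.005,0,-0.008],"turn": 0},{"linear": [-0.006,0,-0.008],"turn": 0}]'

```text
t: 17.85
ee_pos: [501.8, 148.2, 216.3]
orientation: [-2.117, -2.319, -0.005]
ft_force: [-2.0, 8.9, 3.5]
width: 0.3
grasp_force: 5.1
```

Call:
arm_command --series '[{"linear": [-0.006,0,-0.008],"turn": 0},{"linear": [-0.006,0,-0.008],"turn": 0},{"linear": [-0.007,0,-0.007],"turn": 0},{"linear": [-0.007,0,-0.007],"turn": 0},{"linear": [-0.007,0,-0.007],"turn": 0},{"linear": [-0.007,0,-0.006],"turn": 0},{"linear": [-0.008,0,-0.006],"turn": 0},{"linear": [-0.008,0,-0.006],"turn": 0},{"linear": [-0.008,0,-0.005],"turn": 0},{"linear": [-0.008,0,-0.005],"turn": 0}]'

```text
t: 18.85
ee_pos: [508.5, 74.9, 281.0]
orientation: [-2.118, -2.32, -0.002]
ft_force: [0.0, 3.9, 3.7]
width: 0.3
grasp_force: 2.1
```

```bash
python3 - <<'E'
from h import *
st()
E
```

```text
t 18.85 cooker [  5.1 132.4 281. ] yaw-rel 1.571 tz [ 0.001  0.001 -1.   ] F [0.  3.9 3.7] w 0.3 q [0.12 0.18 1.81 0.   1.16 0.03]
```

Call:
arm_command --series '[{"linear": [-0.009,0,-0.005],"turn": 0},{"linear": [-0.009,0,-0.004],"turn": 0},{"linear": [-0.009,0,-0.004],"turn": 0},{"linear": [-0.009,0,-0.004],"turn": 0},{"linear": [-0.009,0,-0.003],"turn": 0},{"linear": [-0.009,0,-0.003],"turn": 0},{"linear": [-0.009,0,-0.003],"turn": 0},{"linear": [-0.01,0,-0.002],"turn": 0},{"linear": [-0.01,0,-0.002],"turn": 0},{"linear": [-0.01,0,-0.002],"turn": 0}]'

```text
t: 19.85
ee_pos: [516.4, -18.8, 311.9]
orientation: [-2.118, -2.32, 0.001]
ft_force: [-0.3, 0.5, -0.5]
width: 0.5
grasp_force: 0.8
```

Call:
arm_command --series '[{"linear": [-0.01,0,0],"turn": 0},{"linear": [-0.01,0,0],"turn": 0},{"linear": [-0.01,0,0.001],"turn": 0},{"linear": [-0.009,0,0.001],"turn": 0},{"linear": [-0.009,0,0.001],"turn": 0},{"linear": [-0.009,0,0.001],"turn": 0}]'

```text
t: 20.45
ee_pos: [522.0, -75.5, 308.1]
orientation: [2.118, 2.32, -0.0]
ft_force: [-0.2, 1.4, 1.5]
width: 0.4
grasp_force: 0.9
```

```bash
python3 - <<'E'
from h import *
st()
E
```

```text
t 20.45 cooker [  4.9 -18.5 308.1] yaw-rel 1.571 tz [ 0. -0. -1.] F [-0.2  1.4  1.5] w 0.4 q [-0.17  0.18  1.75 -0.    1.22 -0.26]
```

Call:
arm_command --series '[{"linear": [-0.009,0,0.001],"turn": 0},{"linear": [-0.008,0,0.002],"turn": 0},{"linear": [-0.008,0,0.002],"turn": 0},{"linear": [-0.008,0,0.002],"turn": 0},{"linear": [-0.008,0,0.003],"turn": 0},{"linear": [-0.008,0,0.003],"turn": 0},{"linear": [-0.008,0,0.003],"turn": 0},{"linear": [-0.008,0,0.004],"turn": 0},{"linear": [-0.008,0,0.004],"turn": 0},{"linear": [-0.008,0,0.004],"turn": 0}]'

```text
t: 21.45
ee_pos: [529.3, -156.0, 279.8]
orientation: [-2.118, -2.32, 0.0]
ft_force: [0.0, 1.3, 0.9]
width: 0.5
grasp_force: 0.7
```

Call:
arm_command --series '[{"linear": [-0.007,0,0.005],"turn": 0},{"linear": [-0.007,0,0.005],"turn": 0},{"linear": [-0.007,0,0.005],"turn": 0},{"linear": [-0.007,0,0.005],"turn": 0},{"linear": [-0.007,0,0.006],"turn": 0},{"linear": [-0.006,0,0.006],"turn": 0},{"linear": [-0.006,0,0.006],"turn": 0},{"linear": [-0.006,0,0.006],"turn": 0},{"linear": [-0.006,0,0.007],"turn": 0},{"linear": [-0.005,0,0.007],"turn": 0}]'

```text
t: 22.45
ee_pos: [535.2, -219.7, 221.6]
orientation: [2.118, 2.32, -0.0]
ft_force: [0.5, -0.7, 0.5]
width: 0.5
grasp_force: 0.5
```

```bash
python3 - <<'E'
from h import *
st()
E
```

```text
t 22.45 cooker [   4.9 -163.3  221.6] yaw-rel 1.571 tz [ 0. -0. -1.] F [ 0.5 -0.7  0.5] w 0.5 q [-0.41  0.35  1.73 -0.    1.07 -0.5 ]
```

Call:
arm_command --series '[{"linear": [-0.005,0,0.007],"turn": 0},{"linear": [-0.005,0,0.007],"turn": 0},{"linear": [-0.005,0,0.007],"turn": 0},{"linear": [-0.004,0,0.008],"turn": 0},{"linear": [-0.004,0,0.008],"turn": 0},{"linear": [-0.004,0,0.008],"turn": 0},{"linear": [-0.003,0,0.008],"turn": 0},{"linear": [-0.003,0,0.008],"turn": 0},{"linear": [-0.003,0,0.008],"turn": 0},{"linear": [-0.002,0,0.008],"turn": 0}]'

```text
t: 23.45
ee_pos: [538.6, -257.2, 144.5]
orientation: [2.118, 2.32, -0.0]
ft_force: [-0.4, -1.6, 1.4]
width: 0.3
grasp_force: 0.4
```

Call:
arm_command --series '[{"linear": [-0.002,0,0.008],"turn": 0},{"linear": [-0.002,0,0.007],"turn": 0},{"linear": [-0.001,0,0.006],"turn": 0},{"linear": [0,0,0.005],"turn": 0},{"linear": [0,0,0.004],"turn": 0},{"linear": [0,0,0.004],"turn": 0},{"linear": [0,0,0.003],"turn": 0},{"linear": [0,0,0],"turn": 0}]'

```text
t: 24.25
ee_pos: [538.8, -261.7, 107.8]
orientation: [-2.118, -2.32, 0.0]
ft_force: [0.2, 0.2, 0.3]
width: 0.5
grasp_force: 0.0
```

```bash
python3 - <<'E'
from h import *
st()
E
```

```text
t 24.25 cooker [   4.7 -205.5  107.8] yaw-rel 1.571 tz [-0.001  0.    -1.   ] F [0.2 0.2 0.3] w 0.5 q [-0.47  0.52  1.76  0.    0.87 -0.56]
```

Call:
arm_command --series '[{"linear": [0,0,0.003],"turn": 0},{"linear": [0,0,0.003],"turn": 0},{"linear": [0,0,0.003],"turn": 0},{"linear": [0,0,0.002],"turn": 0},{"linear": [0,0,0],"turn": 0}]'

```text
t: 24.75
ee_pos: [538.9, -261.8, 96.8]
orientation: [-2.118, -2.32, 0.0]
ft_force: [0.5, 0.2, -1.1]
width: 0.5
grasp_force: 0.0
```

Call:
arm_command --series '[{"linear": [0,0,0.002],"turn": 0},{"linear": [0,0,0.002],"turn": 0},{"linear": [0,0,0.001],"turn": 0},{"linear": [0,0,0],"turn": 0}]'

```text
t: 25.15
ee_pos: [539.0, -261.8, 92.0]
orientation: [-2.118, -2.32, -0.0]
ft_force: [0.4, 0.1, 0.2]
width: 0.4
grasp_force: 0.0
```

Call:
arm_command --series '[{"linear": [0,0,0.001],"turn": 0},{"linear": [0,0,0.001],"turn": 0},{"linear": [0,0,0.001],"turn": 0},{"linear": [0,0,0],"turn": 0}]'

```text
t: 25.55
ee_pos: [539.0, -261.9, 89.0]
orientation: [-2.118, -2.32, -0.0]
ft_force: [0.3, -0.1, 0.1]
width: 0.3
grasp_force: 0.0
```

Call:
arm_command --series '[{"linear": [0,0,0.001],"turn": 0},{"linear": [0,0,0.001],"turn": 0},{"linear": [0,0,0],"turn": 0}]'

```text
t: 25.85
ee_pos: [539.1, -261.9, 88.6]
orientation: [2.118, 2.32, 0.0]
ft_force: [-5.9, 2.1, 13.2]
width: 0.0
grasp_force: 7.0
```

Call:
arm_command --series '[{"linear": [0,0,0.001],"turn": 0},{"linear": [0,0,0.001],"turn": 0},{"linear": [0,0,0],"turn": 0}]'

```text
t: 26.15
ee_pos: [539.2, -261.9, 88.4]
orientation: [2.118, 2.32, 0.0]
ft_force: [-9.1, 4.5, 29.9]
width: 0.4
grasp_force: 14.7
```

The leaf hits a firm stop at 30 N, so it appears fully flat. I'll retract and verify with a top view.

Call:
arm_command --series '[{"linear": [0,0,-0.005],"turn": 0},{"linear": [0,0,-0.02],"turn": 0},{"linear": [0,0,-0.04],"turn": 0},{"linear": [0,0,-0.04],"turn": 0},{"linear": [0,0,-0.04],"turn": 0},{"linear": [0,-0.045,0],"turn": 0},{"linear": [0,-0.045,0],"turn": 0},{"linear": [0,-0.045,0],"turn": 0},{"linear": [0,-0.045,0],"turn": 0},{"linear": [0,0,0],"turn": 0}]'

```text
t: 27.15
ee_pos: [355.1, -277.4, 229.7]
orientation: [-2.119, -2.315, 0.001]
ft_force: [1.0, -0.3, -0.2]
width: 0.4
grasp_force: 0.0
```

```bash
python3 - <<'E'
from h import *
st();p=np.load('pose.npy')
t=snap('top','t9.png');s=snap('scene','s9.png')
a=cv2.resize(t['frame'][135:295,190:390],(600,480));b=cv2.resize(s['frame'][120:290,170:400],(650,480))
v=np.vstack([cv2.resize(a,(500,400))[:300],np.zeros((0,500,3),np.uint8)])
im=np.hstack([cv2.resize(a,(400,320)),cv2.resize(b,(400,320))]);cv2.imwrite('pics/f9.png',im)
L=toW([[98,-8,98],[98,-200,98],[-98,-200,98],[50,-245,98],[-50,-245,98],[150,123,139]],p)
print(((proj(t,L)-[190,135])*2).round(),((proj(s,L)-[170,120])*[400/230,320/170]).round())
E
```

```text
t 27.15 cooker [-179.7 -204.4  229.7] yaw-rel 1.568 tz [-0.003  0.001 -1.   ] F [ 1.  -0.3 -0.2] w 0.4 q [-0.69  0.14  1.98 -0.    1.02 -0.78]
[[205. 100.]
 [329.  88.]
 [342. 215.]
 [361. 117.]
 [368. 181.]
 [116.  71.]] [[146. 155.]
 [ 85.  97.]
 [173.  59.]
 [ 94.  75.]
 [139.  57.]
 [167. 193.]]
```

View pics/f9.png

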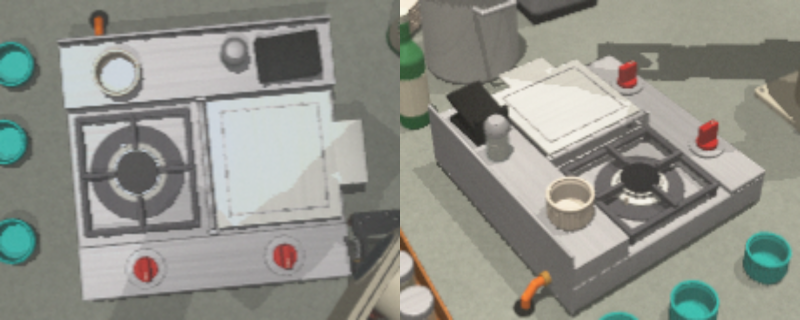

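The final view shows the leaf flat over the right burner, with its corners where predicted. The ramekin is upright on the shelf at left-panel (118,73), and the knobs, shaker and clip look unmoved. I'm handing it in.

```bash
python3 -c "
from workcell import ctrl
print(ctrl.close_job())"
```

```text
the job is handed in; nothing more can be done
None
```

The job is handed in at about 27 s: the ramekin stands upright on the rear shelf, the leaf was turned over and pressed to a firm stop flat over the right burner, and nothing else looked moved in the final pictures.

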